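# Lock the belt pulley of the bead-grinding machine

## Task

Lock the belt pulley so that its grinding wheel can be changed: push the red peg round with a fingertip until the slot across the steel locking disc lines up with the brass bar, then push the bar by its orange plate straight through the slot and fully home, the plate up against the green guide. Only push: lift nothing, and leave the bead tin, pliers, jar and copper wheel where they are. Finish clear of everything.

Things in the scene. Friction and masses are not known exactly. Their poses are not given: they have to be found in the camera images.
- pulley_base: Fixed blue base plate, 320 x 96 x 12 mm, that carries the lock. Origin on the table, right below the pulley's vertical axis; x axis: the direction in which the bar is pushed; z up. The plate spans x -245 to +75 mm. A grey bed under the bar (44 mm wide, top 36 mm above the table) runs from x -240 to -46.
- guide_rear (a point): Middle of the rear edge of the green guide's top, 100 mm behind the pulley's axis, 50 mm above the table; axes as the base. The guide, two cheeks on the bed, is 54 mm long, 44 mm wide over all, with a 14 mm wide channel for the bar. The bar is home when its orange plate meets the guide's rear face.
- keeper_mouth (a point): Middle of the mouth of the green keeper beyond the disc, at its top, 46 mm ahead of the pulley's axis and 50 mm above the table; axes as the base. The keeper is 24 mm long, 44 mm wide, with an 18 mm wide channel that takes the bar's nose.
- slot_centre (a point): Centre of the steel locking disc's top, on its vertical turning axis, 50 mm above the table. The disc (80 mm across, on a dark pulley 84 mm across) has one straight slot, 18 mm wide, 14.5 mm deep, right across its centre; x axis: along the slot. It works either way round. The rim of a disc not in line stops the bar.
- peg_top (a point): Centre of the top of the red peg standing on the disc: 12 mm diameter, 28 mm tall (50 to 78 mm above the table), 28 mm from the disc's axis, square to the slot. Pushed sideways along its circle (about 4 N) it turns the disc, which stays where it is left.
- lock_disc (a joint): Angle of the disc relative to the base, positive counter-clockwise from above; 0, pi and -pi are the slot in line with the bar. It turns either way (-9 to 9). At 0 the peg is on the base's -y side, at pi/2 on its +x side (towards the keeper), at pi on its +y side.
- lock_bar: Loose brass bar 12 x 12 mm, 0.2 kg, lying in the guide, nose just short of the disc; a push of 1 to 4 N slides it. At its rear stands an orange plate 10 mm thick, 36 mm wide, top 75 mm above the table. Origin: on the bar's underside below the plate's middle; x along the bar to its nose 168 mm ahead. Starts 214 to 228 mm behind the disc's axis; home at 105 mm.
- bar_nose (a point): Tip of the bar's round nose (radius 6 mm), at half the bar's height.
- bead_tin: Open aluminium tin of beads, 90 x 60 x 22 mm, to be left alone. Origin at the centre of its underside.
- pliers: Red-handled pliers lying flat, 155 x 48 x 12 mm, to be left alone. Origin underneath, at mid-length; x towards the jaws.
- polish_jar: Small jar with a green cap, 50 mm across and 62 mm tall, to be left alone. Origin at the centre of its underside.
- lap_wheel: Copper grinding wheel lying flat, 60 mm across, 24 mm tall at its hub, to be left alone. Origin at the centre of its underside.
Not all that is in view belongs to the job. There is more than one size of the lock_bar; the one meant has the size given above.

How it is judged:
On the way, in this order (a step that is already met when the one before it is completed fails the run):
1. the slot has been turned into line with the bar (within 0.17 rad) while the bar is still out of the disc (angle between the x axis of slot_centre and the x axis of pulley_base, either way round below 0.17 rad and x of lock_bar in the frame of pulley_base below -0.202 m), for 0.1 s.
2. the bar has been pushed through the slot, fully home against the guide (x of lock_bar in the frame of pulley_base above -0.11 m), for 0.2 s.
At the end, for the whole second after the job is handed in: The bar lies flat in its channel through the disc's slot with its nose in the keeper and its plate within 5 mm of the guide's rear face; the slot is within 0.12 rad of the bar's line; bar and disc are at rest; tin, pliers, jar and wheel are within 15 mm of where they were (x of lock_bar in the frame of pulley_base above -0.11 m and height (world z) of lock_bar between 0.032 and 0.04 m and angle between lock_bar's own z axis and vertical below 0.06 rad and horizontal distance between bar_nose and pulley_base below 0.067 m and angle between the x axis of lock_bar and the x axis of pulley_base, either way round below 0.08 rad and angle between the x axis of slot_centre and the x axis of pulley_base, either way round below 0.12 rad and linear speed of lock_bar below 0.01 m/s and velocity of joint lock_disc between -0.05 and 0.05 rad/s and distance of each of bead_tin, pliers, polish_jar, lap_wheel from where it was at the start of the episode below 0.015 m); the robot touches nothing.
It fails at once if the bar is lifted more than 8 mm off its bed or tipped more than 0.2 rad (height (world z) of lock_bar above 0.044 m or angle between lock_bar's own z axis and vertical above 0.2 rad).
It fails at once if the bead tin is moved or lifted more than 15 mm (distance of bead_tin from where it was at the start of the episode above 0.015 m).
It fails at once if the pair of pliers is moved or lifted more than 15 mm (distance of pliers from where it was at the start of the episode above 0.015 m).
It fails at once if the jar is moved or lifted more than 15 mm (distance of polish_jar from where it was at the start of the episode above 0.015 m).
It fails at once if the copper wheel is moved or lifted more than 15 mm (distance of lap_wheel from where it was at the start of the episode above 0.015 m).
It also fails if it takes over 54 s, if anything falls off the work surface, if the arm or the gripper's body presses on something with over 40 N, if the wrist force passes 120 N, or if a joint passes its speed limit or range.

## Robot

A 6-joint arm with a two-finger parallel gripper is mounted at the origin on the work surface. World frame = base frame: x ahead of the robot, y to its left, z up, the work surface at z = 0. Lengths are in m, angles in rad, forces in N, time in s.
With the tool pointing down it reaches from about 0.4 to 0.925 m from the base axis. Payload 3.4 kg.
Tool frame: the origin (TCP) lies on the front face of the gripper's body, between the roots of the fingers; the fingertips stand 73 mm ahead of it and the grasp point (between the pads) lies 54 mm ahead of it (env.finger_overhang is the z of the fingertips in the tool frame, in m); z points along the fingers, y is the line along which they close (so a half turn about z gives the same grasp; the last joint's range is limited). The gripper opens to 85 mm and grips with 20 to 120 N. Pads are 22 mm wide; open, the fingers measure 114 mm over their backs; the gripper's body (76 mm by 85 mm) begins 54 mm behind the grasp point. The pads swing forward as they close: fully open they stand 13 mm farther back than shut.
Start: joints at [1.177, 0.307, 1.506, -0, 1.328, -0.073], TCP at [0.181, 0.546, 0.304] pointing down, gripper open.
Joint ranges: [-3.12, 3.12], [-1.05, 2.28], [0.14, 2.33], [-1.42, 4.57], [0.1, 2.73], [-2.68, 2.68]. Speed limits (rad/s): [2.57, 2.57, 3.14, 3.14, 3.14, 3.14].

## Interface

Orientations are given as a unit quaternion [x, y, z, w].
In Python, from plant import env gives the robot as it stands.
- The arm moves only by the tool apply_moves, never from a script. Its argument "plan" is a list of rows, each an object of numbers: "dx", "dy", "dz": the shift along the tool's x, y, z in m; "roll": the turn about the tool's z in rad. A call has 1 to 5 rows; each row is the pose to reach, as a shift and turn from the pose commanded when the call began, along the tool's axes at that moment; what a row does not reach only later rows make up. A row lasts 1/10 s, in which the tool goes at most 50 mm and 8.59 degrees, less where a joint would pass 70% of its speed; a pose out of reach is approached as far as the arm can. A call with a gripper value outside its range is refused whole. "jaw" is the opening, from -1 (shut) to 1 (fully open), so that 0 is half open, set as the call begins (left out, the last holds). The fingers move at their own pace and stop on an object; "force" is the grip in N (left out, the last holds). Time passes only in rows, so rows that repeat a pose let the fingers close. It gives the time, the measured TCP pose, the force, the opening and the grip force at its end, in the units of the state.
- env.read_state(): the state, without advancing time (a new reading comes with each control period).
- env.camera(name): name is "side" or "top" or "wrist"; returns a dict with "frame" (400x640x3 uint8, red, green, blue), "fx", "fy", "cx", "cy" (pixels), "rvec" (rotation vector, rad) and "tvec" (3), from world to camera coordinates, as OpenCV has them. Camera axes: x right, y down, z forward; pixel columns grow to the right and rows downward; lengths in m; the calibration is good to about 2 mm. A picture is of the moment at which its call begins. There is no depth.
- env.finish_job(): hands the job in; it is judged then, once.
The state is a dict: "time_s": time; "joint_positions": joint angles; "qd": joint speeds; "joint_torque": joint torques, N m; "ee_pos": TCP position; "tcp_rot": TCP orientation; "contact_force": force on the tool from outside, world axes, zero at the start; "ft_torque": the same for the moment, N m; "opening": opening from 0.0 (shut) to 1.0 (fully open); "gripper_force": force on a finger pad.
Only numpy, scipy, OpenCV 4.12 (cv2) and the standard library are available. Lean on these libraries where they do the work, as an engineer would, in place of code of your own. Each camera call takes 0.05 s, during which the arm holds its last target. There are 200 camera calls.

## Working session

There is one attempt and no reset: what is moved stays moved. The work goes in short steps, Python scripts to look and compute and a tool call to move; the robot and the scene stay as the last step left them, time stands still between calls to the robot, and variables do not carry over. Pictures are saved under pics/ and viewed, at most 10 in all, crops included, and the job is handed in when it is done.

Besides the shell and the picture viewer there is one more tool, called after ">>>" by a JSON object that holds its "op" and its "data". apply_moves: Moves the arm, as the interface text tells. Its arguments: {"type":"object","properties":{"plan":{"type":"array"},"jaw":{"type":"number"},"force":{"type":"number"}},"required":["plan"]}

```bash
mkdir -p pics; cat > h.py <<'E'
import numpy as np, cv2
from plant import env
def cam(n,save=None):
    c=env.camera(n); c['R']=cv2.Rodrigues(np.array(c['rvec'],float))[0]; c['t']=np.array(c['tvec'],float)
    if save: cv2.imwrite('pics/'+save,cv2.cvtColor(c['frame'],cv2.COLOR_RGB2BGR))
    return c
def ray(c,u,v,z):
    o=-c['R'].T@c['t']; d=c['R'].T@np.array([(u-c['cx'])/c['fx'],(v-c['cy'])/c['fy'],1])
    return o+d*(z-o[2])/d[2]
def proj(c,p):
    q=c['R']@np.array(p)+c['t']; return np.array([c['fx']*q[0]/q[2]+c['cx'],c['fy']*q[1]/q[2]+c['cy']])
E
python3 - <<'E'
from h import *
a=cam('top','top0.png');b=cam('side','side0.png')
for c in(a,b):print(-c['R'].T@c['t'],c['fx'],c['R'][2])
print(env.read_state())
E
```

```text
[0.35091462 0.02520024 1.23423186] 462.141254141154 [ 0.10505112 -0.01567898 -0.99434322]
[-0.01482294 -0.56493556  0.83719292] 422.45085758122394 [ 0.4640906   0.54902662 -0.69511847]
{'time_s': 0.1, 'joint_positions': array([ 1.17747895e+00,  3.07480434e-01,  1.50753768e+00, -1.56153942e-05,
        1.32841968e+00, -7.34696695e-02]), 'qd': array([-0.00147691, -0.00302703, -0.00237464,  0.00104224, -0.00016236,
       -0.00022218]), 'joint_torque': array([-6.23522574e-04, -4.58532321e+01, -2.52608496e+01, -2.11977158e-04,
        5.65606897e-03, -3.14080614e-05]), 'ee_pos': array([0.1806124 , 0.54537327, 0.30308513]), 'tcp_rot': array([ 1.59241107e-01,  9.87239291e-01, -8.99306176e-04, -2.05999341e-04]), 'contact_force': array([-0.11015483, -0.104286  ,  0.32688671]), 'ft_torque': array([-0.02013065,  0.00912428, -0.03208921]), 'gripper_force': 0.0, 'opening': 0.9979934611772517}
```

View pics/top0.png

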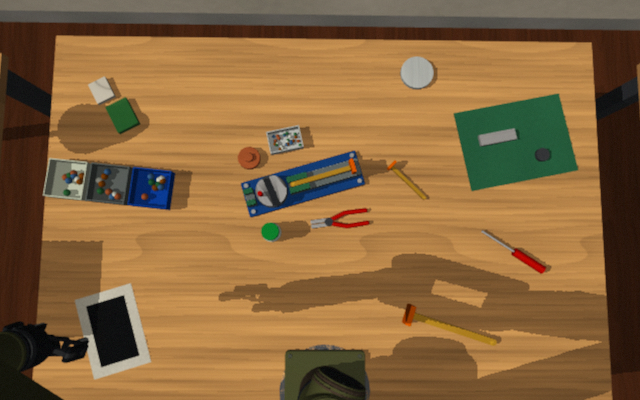

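View pics/side0.png

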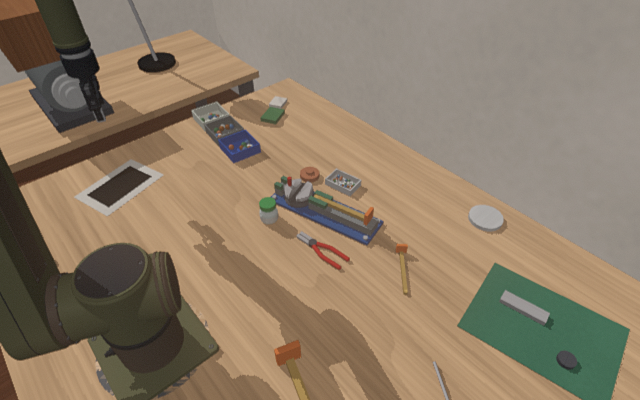

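The top view shows the lock at (243–367, 150–216). Three things could be the bar: the one on the blue base with its plate at (353,165), the small one lying at (392,165)–(427,197), and the large one at (409,315)–(495,343). I choose the one on the blue base. The red peg at (261,193) is on the disc at (271,190); the red pliers and the copper wheel are the other red things.

```bash
cat >> h.py <<'E'
def mask(c,lo,hi):
    return cv2.inRange(cv2.cvtColor(c['frame'],cv2.COLOR_RGB2HSV),np.array(lo),np.array(hi))
E
python3 - <<'E'
from h import *
c=cam('top')
f=c['frame'];cv2.imwrite('pics/crop.png',cv2.resize(f[140:225,235:375],None,fx=5.6,fy=5.6,interpolation=cv2.INTER_CUBIC)[...,::-1])
m=mask(c,(100,120,40),(125,255,255)); m[:, :200]=0;m[:140]=0;m[230:]=0;m[:,380:]=0
p=cv2.findNonZero(m);r=cv2.minAreaRect(p)
w=np.array([ray(c,u,v,0.012)[:2] for u,v in cv2.boxPoints(r)]);print('base',r,w,[np.linalg.norm(w[i]-w[i-1]) for i in range(4)])
for nm,lo,hi,z in[('orange',(6,190,120),(16,255,255),.075),('red1',(0,150,90),(4,255,255),.078),('red2',(174,150,90),(180,255,255),.078)]:
    m=mask(c,lo,hi)[140:225,235:375]
    n,l,s,ce=cv2.connectedComponentsWithStats(m)
    for i in range(1,n):
        if s[i,4]>4:u,v=ce[i]+[235,140];print(nm,s[i],u,v,ray(c,u,v,z))
E
```

```text
base ((298.715576171875, 170.5155029296875), (61.54975891113281, 118.5521469116211), 73.88658142089844) [[ 0.6070673   0.24712975]
 [ 0.70001461 -0.0586    ]
 [ 0.53825531 -0.10411087]
 [ 0.44835623  0.19821505]] [np.float64(0.16607785159078078), np.float64(0.3195463665595416), np.float64(0.1680396111741132), np.float64(0.31540894845523226)]
orange [  4   8  21  21 256] 248.2734375 157.69921875 [0.59337164 0.19751917 0.075     ]
orange [114  19   8  15  70] 352.0571428571429 165.54285714285714 [ 0.57497842 -0.06669863  0.075     ]
red1 [23 51  4  5 16] 259.5 193.0 [0.50262384 0.16700197 0.078     ]
red1 [ 96  69  38  16 207] 349.4685990338164 216.84057971014494 [ 0.44360827 -0.05959627  0.078     ]
```

View pics/crop.png

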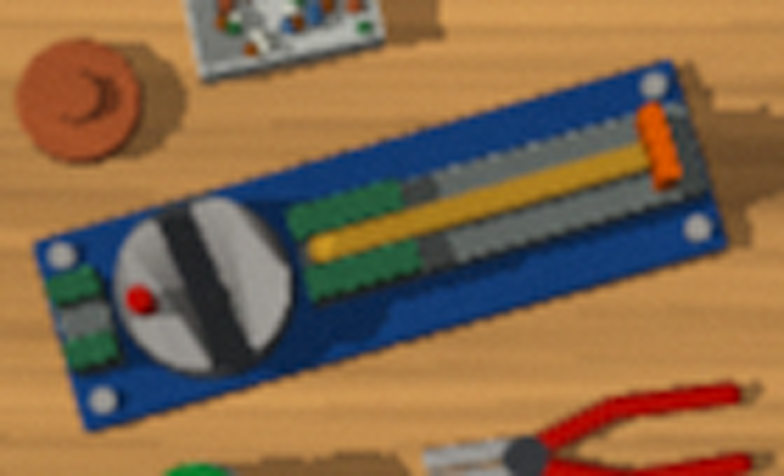

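The crop confirms the choice. The bar, nose at crop (320,248) with its orange plate at (658,145), lies in the green guide. The disc is centred near (203,287), the red peg is at (140,300), and the slot is square to the bar. So the disc angle is about +90° and the peg is on the keeper side.

```bash
python3 - <<'E'
from h import *
c=cam('top')
px=lambda p:np.array(p)/5.6+[235-.4,140-.4]
P=lambda p,z:ray(c,*px(p),z)[:2]
K=[P(p,.012) for p in[(36,240),(88,432),(730,243),(672,58)]]   # +x end x2, rear x2
X0=(K[0]+K[1])/2;X1=(K[2]+K[3])/2
ex=(X0-X1);print('len',np.linalg.norm(ex));ex/=np.linalg.norm(ex);ey=np.array([-ex[1],ex[0]])
O1=(X0+X1)/2+ex*.085
D=P((203,284),.05);print('origin from plate',O1,'from disc',D,'yaw',np.arctan2(ex[1],ex[0]))
S=[P(p,.014) for p in[(61,255),(102,400),(698,228),(654,83)]];e2=S[0]+S[1]-S[2]-S[3];print('yaw screws',np.arctan2(e2[1],e2[0]))
pl=P((658,145),.075);ns=P((318,249),.048);e3=ns-pl;print('yaw bar',np.arctan2(e3[1],e3[0]))
pg=ray(c,259.5,193,.078)[:2]
for O in(O1,D):
  for q in(pg,pl,ns,P((405,220),.05)):d=q-O;print(np.round([d@ex,d@ey],4),end=' ')
  print()
E
```

```text
len 0.317314586188388
origin from plate [0.51476905 0.14093289] from disc [0.51346263 0.14133152] yaw 1.8628486428162865
yaw screws 1.862013307997978
yaw bar 1.8508031862465582
[0.0285 0.0041] [-0.2163  0.002 ] [-0.0546  0.0001] [-0.0969 -0.0013] 
[0.0277 0.003 ] [-0.2171  0.0009] [-0.0553 -0.0011] [-0.0977 -0.0024]
```

>>> {"op": "apply_moves", "data": {"plan": [{"dx": -0.042, "dy": -0.026, "dz": 0.012}, {"dx": -0.084, "dy": -0.052, "dz": 0.024}, {"dx": -0.126, "dy": -0.078, "dz": 0.036}, {"dx": -0.168, "dy": -0.104, "dz": 0.048}, {"dx": -0.21, "dy": -0.13, "dz": 0.06}], "jaw": -0.6, "force": 20}}

```text
schema error: expected keys dx, dy, dz, roll
```

>>> {"op": "apply_moves", "data": {"plan": [{"dx": -0.042, "dy": -0.026, "dz": 0.012}, {"dx": -0.084, "dy": -0.052, "dz": 0.024}, {"dx": -0.126, "dy": -0.078, "dz": 0.036}, {"dx": -0.168, "dy": -0.104, "dz": 0.048}, {"dx": -0.214, "dy": -0.128, "dz": 0.063}]}}

```text
schema error: expected keys dx, dy, dz, roll
```

>>> {"op": "apply_moves", "data": {"plan": [{"roll": 0.15}, {"roll": 0.3}, {"roll": 0.45}, {"roll": 0.6}, {"roll": 0.74}]}}

```text
schema error: expected keys dx, dy, dz, roll
```

>>> {"op": "apply_moves", "data": {"plan": [{"roll": 0.11}, {"roll": 0.22}, {"roll": 0.22}, {"roll": 0.22}]}}

```text
schema error: expected keys dx, dy, dz, roll
```

```bash
python3 - <<'E'
from h import *
s=env.read_state();print(s['ee_pos'],s['tcp_rot'],s['opening'],env.finger_overhang,s['joint_positions'])
c=cam('wrist','w1.png')
E
```

```text
[0.18067111 0.54553607 0.30333333] [ 1.59229209e-01  9.87241444e-01 -6.06508113e-04 -1.49818643e-04] 0.9986586451915203 0.0726 [ 1.17747960e+00  3.07285696e-01  1.50717569e+00  1.12795844e-05
  1.32838069e+00 -7.34996789e-02]
```

View pics/w1.png

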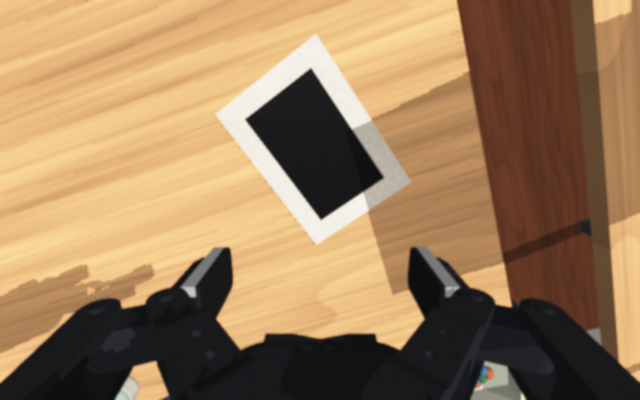

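The wrist view shows only the tablet at (313,140) and the open fingers at (210,270) and (430,270). The moves were refused because every row needs all four keys, so I'll send them again.

>>> {"op": "apply_moves", "data": {"plan": [{"dx": -0.042, "dy": -0.026, "dz": 0.012, "roll": 0}, {"dx": -0.084, "dy": -0.052, "dz": 0.024, "roll": 0}, {"dx": -0.126, "dy": -0.078, "dz": 0.036, "roll": 0}, {"dx": -0.168, "dy": -0.104, "dz": 0.048, "roll": 0}, {"dx": -0.21, "dy": -0.13, "dz": 0.06, "roll": 0}], "jaw": -0.6, "force": 20}}

```text
time_s: 0.75
ee_pos: [0.3375, 0.358, 0.2446]
tcp_rot: [0.159, 0.987, 0.0, 0.0]
contact_force: [0.6, 1.3, -0.3]
opening: 0.206
gripper_force: 0.0
```

>>> {"op": "apply_moves", "data": {"plan": [{"dx": -0.042, "dy": -0.026, "dz": 0.012, "roll": 0}, {"dx": -0.084, "dy": -0.052, "dz": 0.024, "roll": 0}, {"dx": -0.126, "dy": -0.078, "dz": 0.036, "roll": 0}, {"dx": -0.168, "dy": -0.104, "dz": 0.048, "roll": 0}, {"dx": -0.214, "dy": -0.128, "dz": 0.063, "roll": 0}]}}

```text
time_s: 1.25
ee_pos: [0.4957, 0.174, 0.1837]
tcp_rot: [0.159, 0.987, 0.0, 0.0]
contact_force: [0.9, -0.1, -0.7]
opening: 0.201
gripper_force: 0.0
```

>>> {"op": "apply_moves", "data": {"plan": [{"dx": 0, "dy": 0, "dz": 0, "roll": 0.15}, {"dx": 0, "dy": 0, "dz": 0, "roll": 0.3}, {"dx": 0, "dy": 0, "dz": 0, "roll": 0.45}, {"dx": 0, "dy": 0, "dz": 0, "roll": 0.6}, {"dx": 0, "dy": 0, "dz": 0, "roll": 0.74}]}}

```text
time_s: 1.75
ee_pos: [0.4948, 0.1756, 0.1838]
tcp_rot: [0.508, 0.861, -0.0, -0.0]
contact_force: [-0.2, 0.4, 0.7]
opening: 0.2
gripper_force: 0.0
```

>>> {"op": "apply_moves", "data": {"plan": [{"dx": 0, "dy": 0, "dz": 0, "roll": 0.11}, {"dx": 0, "dy": 0, "dz": 0, "roll": 0.22}, {"dx": 0, "dy": 0, "dz": 0, "roll": 0.22}, {"dx": 0, "dy": 0, "dz": 0, "roll": 0.22}]}}

```text
time_s: 2.15
ee_pos: [0.4947, 0.1758, 0.1839]
tcp_rot: [0.596, 0.803, -0.0, -0.0]
contact_force: [0.6, -0.0, -0.2]
opening: 0.199
gripper_force: 0.0
```

```bash
python3 - <<'E'
from h import *
s=env.read_state();print(s['time_s'],s['ee_pos'],s['tcp_rot'],s['opening'],env.finger_overhang,s['joint_positions'])
c=cam('wrist','w2.png')
E
```

```text
2.15 [0.49472288 0.17581857 0.18387451] [ 5.96053428e-01  8.02944774e-01 -2.39167640e-05 -9.32168596e-06] 0.1993173375549059 0.0726 [ 2.61013156e-01  3.61981124e-01  1.77057293e+00 -1.79005336e-05
  1.00908765e+00 -3.26197013e-02]
```

View pics/w2.png

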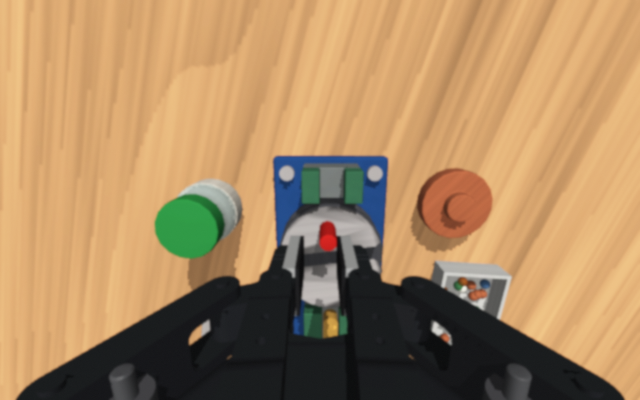

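The wrist view shows the peg top at about (328,230), midway between the fingers but a little ahead of them. The jar is at (190,225) and the copper wheel at (456,203), both well clear. Next I'll measure the peg from here.

```bash
cat >> h.py <<'E'
O=np.array([.514,.141]);YAW=1.862;ex=np.array([np.cos(YAW),np.sin(YAW)]);ey=np.array([-ex[1],ex[0]])
def tool(d,s):
    x,y=s['tcp_rot'][:2]; tx=np.array([x*x-y*y,2*x*y]);ty=np.array([2*x*y,y*y-x*x]); return np.round([d@tx,d@ty],4)
E
python3 - <<'E'
from h import *
c=cam('wrist');s=env.read_state()
m=mask(c,(0,160,150),(4,255,255));m[:,:300]=0;m[:,350:]=0
ys,xs=np.nonzero(m);print(xs.min(),xs.max(),ys.min(),ys.max(),(-c['R'].T@c['t']))
p=ray(c,c['cx']*0+328,242,.078)[:2]
for v in(229,236,242):
  p=ray(c,328,v,.078)[:2];d=p-O;print(v,p,d@ex,d@ey,tool(p-s['ee_pos'][:2],s))
# screws near keeper + plate corners
for u,v,z in[(287,174,.014),(375,173,.014),(275,157,.012),(386,157,.012)]:
  d=ray(c,u,v,z)[:2]-O;print(np.round([d@ex,d@ey],4))
# refs
for e in[(.028,.003),(0,.028)]:print(e,tool(O+e[0]*ex+e[1]*ey-s['ee_pos'][:2],s))
E
```

```text
320 335 222 250 [0.47576496 0.24182952 0.25506577]
229 [0.50051681 0.17720981] 0.03855643563343785 0.002519500343590421 [-0.0003  0.006 ]
236 [0.50194404 0.17260059] 0.033731502166642995 0.002475695512237985 [-0.0051  0.006 ]
242 [0.50318315 0.16859886] 0.029542495392392256 0.002437664161848737 [-0.0093  0.006 ]
[0.0622 0.035 ]
[ 0.0632 -0.0378]
[0.076  0.0447]
[ 0.0761 -0.0465]
(0.028, 0.003) [-0.0109  0.0055]
(0, 0.028) [-0.0388 -0.0196]
```

>>> {"op": "apply_moves", "data": {"plan": [{"dx": -0.0105, "dy": 0.006, "dz": 0, "roll": 0}, {"dx": -0.0105, "dy": 0.006, "dz": 0, "roll": 0}, {"dx": -0.0105, "dy": 0.006, "dz": 0.02, "roll": 0}, {"dx": -0.0105, "dy": 0.006, "dz": 0.038, "roll": 0}, {"dx": -0.0105, "dy": 0.006, "dz": 0.055, "roll": 0}]}}

```text
time_s: 2.75
ee_pos: [0.5039, 0.1672, 0.1284]
tcp_rot: [0.597, 0.802, 0.0, 0.0]
contact_force: [-0.6, 0.5, 0.8]
opening: 0.2
gripper_force: 0.0
```

```bash
sed -i 's/O=np.array.*;YAW/O=np.array([.515,.1413]);YAW/' h.py; python3 - <<'E'
from h import *
c=cam('wrist','w3.png');s=env.read_state();print(s['ee_pos'],s['contact_force'],s['opening'])
# arc waypoints in tool axes: peg dir angle phi in base from phi0 to 90deg(+y), tool yaw follows
d=s['ee_pos'][:2]-O;print(np.round([d@ex,d@ey],4))
for k in range(0,11):
  r=-.149*k; phi=.09+.149*k if k<10 else np.pi/2
  p=O+.028*(np.cos(phi)*ex+np.sin(phi)*ey);print(k,round(phi,3),tool(p-s['ee_pos'][:2],s))
E
```

```text
[0.50232333 0.16681871 0.12592629] [-0.70582936 -0.30880701 -1.7368293 ] 0.199258643561943
[0.0281 0.0048]
0 0.09 [-0.0002  0.0023]
1 0.239 [-0.0009 -0.0018]
2 0.388 [-0.0022 -0.0058]
3 0.537 [-0.004  -0.0095]
4 0.686 [-0.0064 -0.0129]
5 0.835 [-0.0093 -0.0159]
6 0.984 [-0.0126 -0.0185]
7 1.133 [-0.0162 -0.0205]
8 1.282 [-0.0201 -0.022 ]
9 1.431 [-0.0242 -0.0229]
10 1.571 [-0.0281 -0.0232]
```

View pics/w3.png

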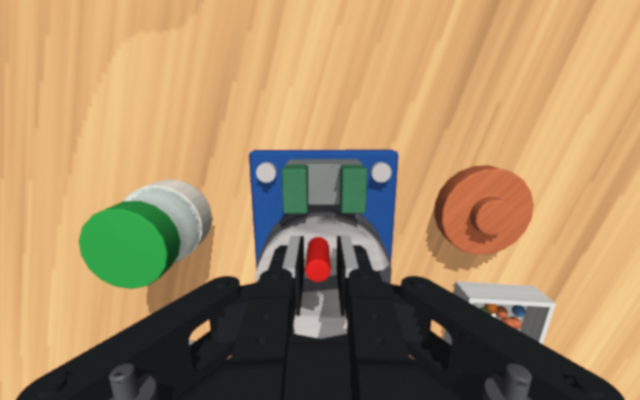

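The peg, at (318,260), stands between the two fingers at (300) and (338) and touches neither. Now the arc towards the robot's side.

>>> {"op": "apply_moves", "data": {"plan": [{"dx": -0.001, "dy": -0.002, "dz": -0.001, "roll": -0.1}, {"dx": -0.002, "dy": -0.006, "dz": -0.002, "roll": -0.24}, {"dx": -0.004, "dy": -0.0095, "dz": -0.002, "roll": -0.38}, {"dx": -0.0065, "dy": -0.013, "dz": -0.002, "roll": -0.52}, {"dx": -0.0095, "dy": -0.016, "dz": -0.002, "roll": -0.66}]}}

```text
time_s: 3.3
ee_pos: [0.4921, 0.1554, 0.1316]
tcp_rot: [0.303, 0.953, 0.002, 0.001]
contact_force: [0.0, 8.4, -1.0]
opening: 0.199
gripper_force: 3.1
```

```bash
python3 - <<'E'
from h import *
s=env.read_state();print(s['ee_pos'],s['tcp_rot'],s['contact_force'])
d=s['ee_pos'][:2]-O;print(np.round([d@ex,d@ey],4),np.arctan2(d@ey,d@ex),np.hypot(*d))
for phi in(.984,1.133,1.282,1.431,1.571,1.62,1.67):
  p=O+.028*(np.cos(phi)*ex+np.sin(phi)*ey);print(phi,tool(p-s['ee_pos'][:2],s))
c=cam('wrist');m=mask(c,(0,160,150),(4,255,255));m[:,:290]=0;m[:,360:]=0
ys,xs=np.nonzero(m);print(xs.min(),xs.max(),ys.min(),ys.max())
E
```

```text
[0.49210598 0.15537872 0.13157299] [3.02812269e-01 9.53047554e-01 2.17608608e-03 5.95112306e-04] [ 0.01135096  8.44316877 -1.02882797]
[0.0201 0.0179] 0.7282518101494851 0.0268765045046289
0.984 [-0.0002 -0.0071]
1.133 [-0.0018 -0.0109]
1.282 [-0.004  -0.0145]
1.431 [-0.0067 -0.0177]
1.571 [-0.0096 -0.0203]
1.62 [-0.0107 -0.0212]
1.67 [-0.0118 -0.0219]
314 334 233 271
```

>>> {"op": "apply_moves", "data": {"plan": [{"dx": -0.0005, "dy": -0.006, "dz": 0, "roll": -0.13}, {"dx": -0.0015, "dy": -0.0095, "dz": 0, "roll": -0.26}, {"dx": -0.003, "dy": -0.0125, "dz": 0, "roll": -0.39}, {"dx": -0.0045, "dy": -0.015, "dz": 0, "roll": -0.52}, {"dx": -0.006, "dy": -0.017, "dz": 0, "roll": -0.65}]}}

```text
time_s: 3.85
ee_pos: [0.4879, 0.1372, 0.1317]
tcp_rot: [-0.017, 1.0, 0.001, 0.002]
contact_force: [1.6, 3.9, -1.0]
opening: 0.199
gripper_force: 1.9
```

```bash
python3 - <<'E'
from h import *
s=env.read_state();print(s['ee_pos'],s['tcp_rot'],s['contact_force'])
d=s['ee_pos'][:2]-O;print(np.round([d@ex,d@ey],4),np.arctan2(d@ey,d@ex),np.hypot(*d))
for phi in(1.431,1.571,1.62,1.67):
  p=O+.028*(np.cos(phi)*ex+np.sin(phi)*ey);print(phi,tool(p-s['ee_pos'][:2],s))
c=cam('wrist','w4.png');t=cam('top')
m=mask(t,(0,120,80),(5,255,255));m[:,:240]=0;m[:,300:]=0
ys,xs=np.nonzero(m);print(len(xs), xs.mean() if len(xs) else 0,ys.mean() if len(xs) else 0)
E
```

```text
[0.48789922 0.13724792 0.1317303 ] [-0.01719372  0.99984942  0.00106878  0.00209152] [ 1.60587802  3.93856155 -1.00004442]
[0.0039 0.0271] 1.4280122466229848 0.027402039881014632
1.431 [ 0.0006 -0.0002]
1.571 [-0.0001 -0.004 ]
1.62 [-0.0005 -0.0053]
1.67 [-0.001  -0.0066]
0 0 0
```

View pics/w4.png

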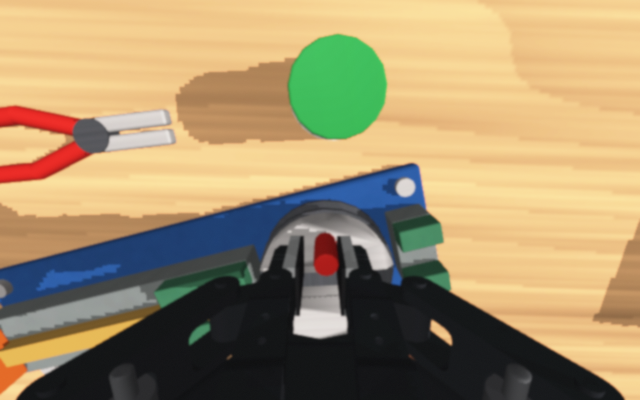

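The peg at (325,255) rests against the trailing finger on the right, and the jar at (338,85) is clear. Now the last bit of the arc, with 2.5 mm added for the play.

>>> {"op": "apply_moves", "data": {"plan": [{"dx": 0, "dy": -0.002, "dz": 0, "roll": -0.12}, {"dx": 0, "dy": -0.004, "dz": 0, "roll": -0.24}, {"dx": -0.0005, "dy": -0.006, "dz": 0, "roll": -0.26}, {"dx": -0.0005, "dy": -0.006, "dz": 0, "roll": -0.26}]}}

```text
time_s: 4.35
ee_pos: [0.487, 0.1306, 0.1313]
tcp_rot: [-0.143, 0.99, 0.0, 0.0]
contact_force: [0.3, 3.5, 1.7]
opening: 0.199
gripper_force: 1.3
```

>>> {"op": "apply_moves", "data": {"plan": [{"dx": 0, "dy": 0.002, "dz": 0, "roll": 0}, {"dx": 0, "dy": 0.002, "dz": -0.02, "roll": 0}, {"dx": 0, "dy": 0.002, "dz": -0.06, "roll": 0}, {"dx": 0, "dy": 0.04, "dz": -0.1, "roll": 0}, {"dx": 0, "dy": 0.09, "dz": -0.1, "roll": 0}], "jaw": -1}}

```text
time_s: 4.85
ee_pos: [0.4643, 0.2125, 0.2346]
tcp_rot: [-0.141, 0.99, -0.0, 0.003]
contact_force: [1.6, 1.5, -0.4]
opening: -0.0
gripper_force: 0.0
```

```bash
python3 - <<'E'
from h import *
t=cam('top');s=env.read_state();print(s['ee_pos'],s['tcp_rot'],s['contact_force'],s['opening'])
cv2.imwrite('pics/t5.png',cv2.resize(t['frame'][140:225,235:375],None,fx=5.6,fy=5.6,interpolation=cv2.INTER_CUBIC)[...,::-1])
m=mask(t,(0,120,80),(5,255,255));m[:170,:]=0;m[:,:240]=0;m[:,300:]=0
ys,xs=np.nonzero(m)
if len(xs):
  d=ray(t,xs.mean(),ys.mean(),.078)[:2]-O;print(len(xs),d@ex,d@ey,'err',np.arctan2(d@ey,d@ex)-np.pi/2)
E
```

```text
[0.46054376 0.220051   0.23350805] [-0.14350042  0.98964377  0.00302191  0.00192578] [-1.38764512  5.10069779  0.82679804] -0.00013371385448950832
19 -0.0017616239457917914 0.02910951972452846 err 0.060443392126121376
```

View pics/t5.png

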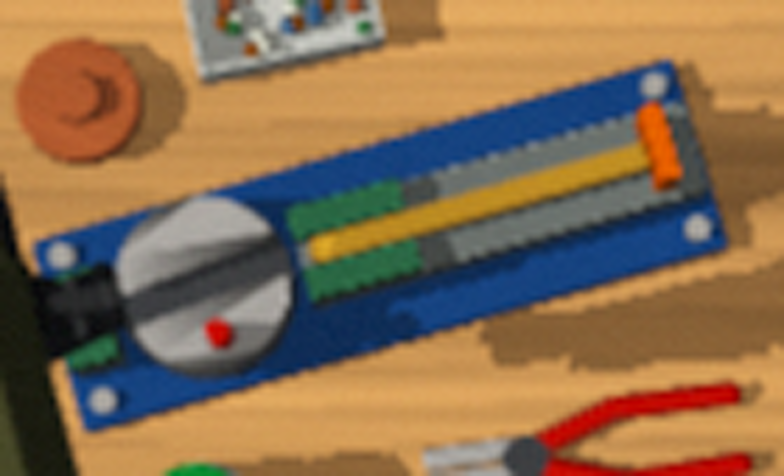

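The slot now runs from (130,310) to (290,255), about 0.06 rad past the bar's line. That is inside the 0.17 and 0.12 limits and the slot's 3 mm side play. Next, behind the plate.

>>> {"op": "apply_moves", "data": {"plan": [{"dx": -0.005, "dy": -0.04, "dz": 0, "roll": 0}, {"dx": -0.01, "dy": -0.08, "dz": 0, "roll": 0}, {"dx": -0.016, "dy": -0.12, "dz": 0, "roll": 0}, {"dx": -0.022, "dy": -0.16, "dz": 0, "roll": 0}, {"dx": -0.028, "dy": -0.2, "dz": 0, "roll": 0}]}}

```text
time_s: 5.4
ee_pos: [0.5449, 0.0277, 0.2298]
tcp_rot: [-0.144, 0.99, -0.0, -0.002]
contact_force: [-0.1, 0.8, 0.2]
opening: 0.004
gripper_force: 0.0
```

>>> {"op": "apply_moves", "data": {"plan": [{"dx": 0, "dy": -0.04, "dz": 0, "roll": 0}, {"dx": 0, "dy": -0.08, "dz": 0, "roll": 0}, {"dx": 0, "dy": -0.12, "dz": 0, "roll": 0}, {"dx": 0, "dy": -0.155, "dz": 0, "roll": 0}, {"dx": 0, "dy": -0.155, "dz": 0, "roll": 0}]}}

```text
time_s: 5.9
ee_pos: [0.5906, -0.1236, 0.2296]
tcp_rot: [-0.142, 0.99, -0.001, -0.001]
contact_force: [0.5, 1.2, 0.8]
opening: -0.006
gripper_force: 0.0
```

```bash
python3 - <<'E'
from h import *
s=env.read_state();print(s['ee_pos'],s['tcp_rot'],s['contact_force'],s['joint_positions'])
d=s['ee_pos'][:2]-O;print(d@ex,d@ey,tool(O-.262*ex+.001*ey-s['ee_pos'][:2],s))
c=cam('wrist','w6.png')
m=mask(c,(6,190,120),(14,255,255));n,l,st,ce=cv2.connectedComponentsWithStats(m)
for i in range(1,n):
  if st[i,4]>150:
    d=ray(c,*ce[i],.075)[:2]-O;print(st[i],ce[i],d@ex,d@ey)
E
```

```text
[ 0.59059386 -0.12364834  0.22964892] [-1.41746232e-01  9.89901909e-01 -1.22471896e-03 -8.45921799e-04] [0.47128912 1.15660881 0.82906519] [-0.27492519  0.40842238  1.54625155 -0.00315373  1.18747481 -2.12899198]
-0.2754971541698783 0.0036568257569953464 [-0.0026  0.0135]
[255 163  29  21 249] [269.04819277 172.70682731] -0.31498762588955953 0.030613189050290805
[382 181  19  49 572] [391.21503497 205.28496503] -0.21884815075162975 0.0036594932342625002
```

View pics/w6.png

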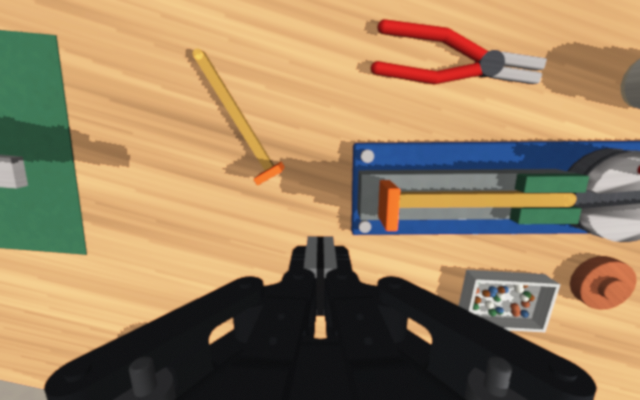

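The plate is at (391,205). Its measured lateral position matches the tool's, at +3.6 mm for both. The decoy bar, plate at (269,173), lies low on the table and out of the way.

>>> {"op": "apply_moves", "data": {"plan": [{"dx": 0, "dy": 0, "dz": 0.04, "roll": 0}, {"dx": 0, "dy": 0, "dz": 0.08, "roll": 0}, {"dx": -0.001, "dy": 0, "dz": 0.105, "roll": 0}, {"dx": -0.001, "dy": 0.01, "dz": 0.105, "roll": 0}, {"dx": -0.001, "dy": 0.02, "dz": 0.105, "roll": 0}]}}

```text
time_s: 6.45
ee_pos: [0.5843, -0.098, 0.1253]
tcp_rot: [-0.144, 0.99, 0.001, -0.001]
contact_force: [0.1, 1.2, -0.3]
opening: 0.0
gripper_force: 0.0
```

>>> {"op": "apply_moves", "data": {"plan": [{"dx": 0, "dy": 0.006, "dz": 0, "roll": 0}, {"dx": 0, "dy": 0.012, "dz": 0, "roll": 0}, {"dx": 0, "dy": 0.018, "dz": 0, "roll": 0}, {"dx": 0, "dy": 0.024, "dz": 0, "roll": 0}, {"dx": 0, "dy": 0.03, "dz": 0, "roll": 0}]}}

```text
time_s: 6.95
ee_pos: [0.5776, -0.0708, 0.1267]
tcp_rot: [-0.145, 0.989, -0.001, 0.001]
contact_force: [0.4, -2.9, 1.7]
opening: -0.001
gripper_force: 1.2
```

```bash
cat > st.py <<'E'
from h import *
s=env.read_state();d=s['ee_pos'][:2]-O;print(np.round([d@ex,d@ey,s['ee_pos'][2]],4),s['contact_force'],s['tcp_rot'])
t=cam('top')
m=mask(t,(6,190,120),(16,255,255));m[:145]=0;m[215:]=0;m[:,:275]=0;m[:,375:]=0
ys,xs=np.nonzero(m)
if len(xs):
    d=ray(t,xs.mean(),ys.mean(),.075)[:2]-O;print('plate',len(xs),d@ex,d@ey)
m=mask(t,(0,120,80),(5,255,255));m[:170]=0;m[215:]=0;m[:,:240]=0;m[:,300:]=0
ys,xs=np.nonzero(m)
if len(xs):
    d=ray(t,xs.mean(),ys.mean(),.078)[:2]-O;print('peg',d@ex,d@ey,np.arctan2(d@ey,d@ex)-np.pi/2)
E
python3 st.py
```

```text
[-0.2211  0.0009  0.1267] [ 0.43069886 -2.85858175  1.66521542] [-1.44610995e-01  9.89487650e-01 -6.63843171e-04  1.18725602e-03]
plate 26 -0.19494765327061805 0.009934683388030455
peg -0.0020124461310162983 0.029315084008136455 0.06854129135926978
```

>>> {"op": "apply_moves", "data": {"plan": [{"dx": 0, "dy": 0.008, "dz": 0, "roll": 0}, {"dx": 0, "dy": 0.016, "dz": 0, "roll": 0}, {"dx": 0, "dy": 0.024, "dz": 0, "roll": 0}, {"dx": 0, "dy": 0.032, "dz": 0, "roll": 0}, {"dx": 0, "dy": 0.04, "dz": 0, "roll": 0}]}}

```text
time_s: 7.5
ee_pos: [0.5652, -0.0317, 0.1256]
tcp_rot: [-0.145, 0.989, 0.0, -0.0]
contact_force: [0.3, -1.7, 2.3]
opening: -0.004
gripper_force: 1.2
```

```bash
python3 st.py
```

```text
[-0.1802  0.0016  0.1256] [ 0.29462366 -1.72209382  2.34094096] [-1.44633520e-01  9.89485287e-01  2.74973126e-05 -1.07384199e-04]
plate 21 -0.15507754118940548 0.009733516134461535
peg -0.0020124461310162983 0.029315084008136455 0.06854129135926978
```

The bar is entering the slot without turning the disc, so I'll keep pushing.

>>> {"op": "apply_moves", "data": {"plan": [{"dx": 0, "dy": 0.008, "dz": 0, "roll": 0}, {"dx": 0, "dy": 0.016, "dz": 0, "roll": 0}, {"dx": 0, "dy": 0.024, "dz": 0, "roll": 0}, {"dx": 0, "dy": 0.032, "dz": 0, "roll": 0}, {"dx": 0, "dy": 0.04, "dz": 0, "roll": 0}]}}

```text
time_s: 8.05
ee_pos: [0.5537, 0.0066, 0.1256]
tcp_rot: [-0.145, 0.989, 0.0, -0.0]
contact_force: [1.1, -1.1, -0.4]
opening: 0.001
gripper_force: 0.7
```

>>> {"op": "apply_moves", "data": {"plan": [{"dx": 0, "dy": 0.003, "dz": 0, "roll": 0}, {"dx": 0, "dy": 0.006, "dz": 0, "roll": 0}, {"dx": 0, "dy": 0.009, "dz": 0, "roll": 0}, {"dx": 0, "dy": 0.011, "dz": 0, "roll": 0}, {"dx": 0, "dy": 0.012, "dz": 0, "roll": 0}]}}

```text
time_s: 8.55
ee_pos: [0.5507, 0.0174, 0.1257]
tcp_rot: [-0.145, 0.989, -0.0, 0.0]
contact_force: [0.1, -0.7, 1.3]
opening: 0.0
gripper_force: 0.9
```

```bash
python3 st.py
```

```text
[-0.1289  0.0014  0.1257] [ 0.10980653 -0.69933028  1.34816769] [-1.44580114e-01  9.89493093e-01 -6.38159729e-05  7.83044101e-05]
plate 18 -0.1382928781194329 0.043702886405359034
peg -0.0020124461310162983 0.029315084008136455 0.06854129135926978
```

Not home yet, since there is no stop force. Small steps from here until the force rises.

>>> {"op": "apply_moves", "data": {"plan": [{"dx": 0, "dy": 0.001, "dz": 0, "roll": 0}, {"dx": 0, "dy": 0.002, "dz": 0, "roll": 0}, {"dx": 0, "dy": 0.003, "dz": 0, "roll": 0}, {"dx": 0, "dy": 0.004, "dz": 0, "roll": 0}]}}

```text
time_s: 9.0
ee_pos: [0.5495, 0.0212, 0.1257]
tcp_rot: [-0.145, 0.99, -0.0, 0.0]
contact_force: [0.8, -1.5, 1.4]
opening: 0.001
gripper_force: 1.0
```

>>> {"op": "apply_moves", "data": {"plan": [{"dx": 0, "dy": 0.001, "dz": 0, "roll": 0}, {"dx": 0, "dy": 0.002, "dz": 0, "roll": 0}]}}

```text
time_s: 9.2
ee_pos: [0.5489, 0.0232, 0.1257]
tcp_rot: [-0.145, 0.989, -0.0, 0.0]
contact_force: [0.2, -2.0, 0.6]
opening: -0.002
gripper_force: 1.0
```

>>> {"op": "apply_moves", "data": {"plan": [{"dx": 0, "dy": 0.001, "dz": 0, "roll": 0}, {"dx": 0, "dy": 0.002, "dz": 0, "roll": 0}, {"dx": 0, "dy": 0.003, "dz": 0, "roll": 0}]}}

```text
time_s: 9.5
ee_pos: [0.5486, 0.0244, 0.1258]
tcp_rot: [-0.145, 0.989, -0.002, 0.0]
contact_force: [1.5, -11.4, 0.0]
opening: 0.001
gripper_force: 5.8
```

>>> {"op": "apply_moves", "data": {"plan": [{"dx": 0, "dy": 0.001, "dz": 0, "roll": 0}, {"dx": 0, "dy": 0.002, "dz": 0, "roll": 0}]}}

```text
time_s: 9.7
ee_pos: [0.5486, 0.0247, 0.1258]
tcp_rot: [-0.146, 0.989, -0.003, 0.001]
contact_force: [2.2, -17.6, -1.3]
opening: 0.001
gripper_force: 8.9
```

The force rose to 17 N and the tool stopped, so the plate is against the guide. Back off, lift and clear the view.

>>> {"op": "apply_moves", "data": {"plan": [{"dx": 0, "dy": -0.01, "dz": 0, "roll": 0}, {"dx": 0, "dy": -0.025, "dz": 0, "roll": 0}, {"dx": 0, "dy": -0.03, "dz": -0.04, "roll": 0}, {"dx": 0, "dy": -0.06, "dz": -0.08, "roll": 0}, {"dx": 0, "dy": -0.1, "dz": -0.12, "roll": 0}]}}

```text
time_s: 10.2
ee_pos: [0.5745, -0.0634, 0.2423]
tcp_rot: [-0.145, 0.989, 0.001, -0.0]
contact_force: [1.5, -0.2, -0.9]
opening: 0.002
gripper_force: 0.0
```

>>> {"op": "apply_moves", "data": {"plan": [{"dx": 0, "dy": -0.04, "dz": 0, "roll": 0}, {"dx": 0, "dy": -0.08, "dz": 0, "roll": 0}, {"dx": 0, "dy": -0.12, "dz": 0, "roll": 0}, {"dx": 0, "dy": -0.16, "dz": 0, "roll": 0}, {"dx": 0, "dy": -0.16, "dz": 0, "roll": 0}]}}

```text
time_s: 10.7
ee_pos: [0.6219, -0.2223, 0.2406]
tcp_rot: [-0.142, 0.99, -0.001, 0.001]
contact_force: [-1.3, -1.1, -0.9]
opening: -0.001
gripper_force: 0.0
```

```bash
python3 st.py; python3 - <<'E'
from h import *
t=cam('top');cv2.imwrite('pics/t7.png',cv2.resize(t['frame'][125:240,235:375],None,fx=5,fy=5,interpolation=cv2.INTER_CUBIC)[...,::-1])
E
```

```text
[-0.379   0.002   0.2406] [-1.32760985 -1.06714775 -0.85610351] [-1.42401214e-01  9.89807881e-01 -1.23555494e-03  8.52626593e-04]
plate 73 -0.1186888152829765 0.02194613532401748
peg -0.0020124461310162983 0.029315084008136455 0.06854129135926978
```

View pics/t7.png

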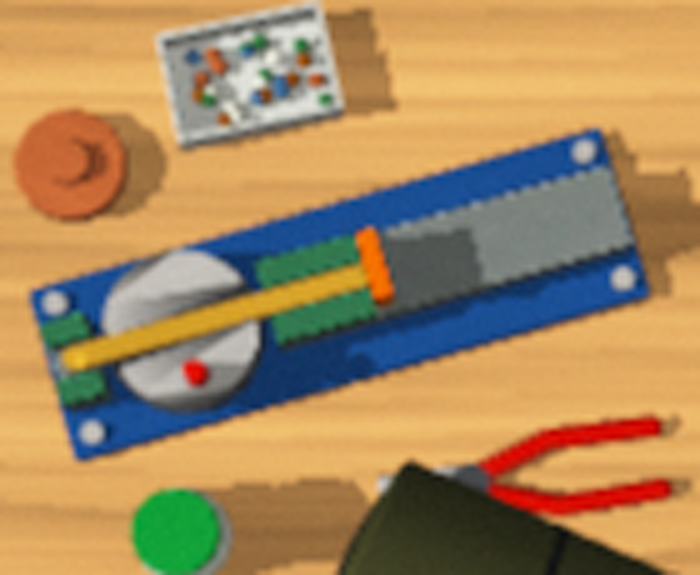

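The bar runs through the slot into the keeper, with its nose at (75,355), and the orange plate at (375,265) is tight against the guide. The disc is about 0.06 rad off line, and with the bar in the slot it cannot be more than about 0.08 rad off. Nothing else has moved.

```bash
python3 -c "
from plant import env
print(env.finish_job())"
```

```text
the job is handed in; nothing more can be done
None
```

I turned the slot into line (about 0.06 rad off, limit 0.12), pushed the bar home until its plate stopped against the guide, backed the arm clear and handed the job in; no verdict came back.

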